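# Empty the tall jar under the low hood

### The job

The tall square jar lying on the slanted rest holds two steel grinding balls. Carry it mouth first in under the edge of the low hood, tip it there so that both balls roll out into the white tray under the hood, and lay the jar back on its rest as it lay before. Keep the jar and the arm from knocking against the hood.

Things in the scene. Friction and masses are not known exactly. Their poses are not given: they have to be found in the camera images.
- jar: tall open white jar, 54x54 mm square, 210 long, walls 3, 0.1-0.2 kg, loose on a slanted rest (115 mm high under the mouth end). Origin: centre of its closed base; z runs to the mouth. At the start z leans 65 deg from vertical, mouth up and to the robot's left (+y); its y points steeply down to the rest's plate, x is level. Grip across x near z=45: sides clear up to z=100, then low cheeks 4 mm off.
- ball_1_center (a point): centre of a steel ball of 22 mm diameter, 44 g, that starts loose at the bottom of the jar; it rolls freely
- ball_2_center (a point): centre of the second such ball, beside the first
- hood: fixed low hood: clear top on 4 posts, closed back, white bar along its open edge. Origin: on the bench under the middle of that edge; x along it (posts at +-140 mm), y inwards, z up. Bar: underside z=160, top z=180 mm; top reaches y=250. Fixed white tray under it, rim 22 mm high: inside x=-53..53, y=27..183, floor z=2.

How it is judged:
By the outcome, as a careful person would: the job done as asked, in the order asked, and still so for the second after the job is handed in, with the robot touching nothing.
It also fails if it takes over 61 s, if anything falls off the work surface, if the arm or the gripper's body presses on something with over 40 N, if the wrist force passes 120 N, or if a joint passes its speed limit or range.

### The arm

A 6-joint arm with a two-finger parallel gripper is mounted at the origin on a cart in front of the work surface, level with it; the furniture and walls round the work are solid. World frame = base frame: x ahead of the robot, y to its left, z up, the work surface at z = 0. Lengths are in m, angles in rad, forces in N, time in s.
With the tool pointing down it reaches from about 0.275 to 0.75 m from the base axis. Payload 10.2 kg.
Tool frame: the origin (TCP) lies at the very end of the fingers, on their centre line; the grasp point (between the pads) lies robot.grasp_offset behind it (robot.grasp_offset is the distance from the TCP to the grasp point, in m); z points along the fingers, y is the line along which they close (so a half turn about z gives the same grasp; the last joint's range is limited). The gripper opens to 88 mm and grips with 3 to 60 N. Pads are 18 mm wide; open, the fingers measure 123 mm over their backs; the gripper's body (75 mm by 187 mm) begins 45 mm behind the grasp point.
Start: joints at [0.901, 0.313, 1.498, -0, 1.331, -0.223], TCP at [0.227, 0.473, 0.239] pointing down, gripper open.
Joint ranges: [-2.94, 2.94], [-0.97, 2.17], [0.19, 2.56], [-1.23, 4.37], [0.02, 3.11], [-2.88, 2.88]. Speed limits (rad/s): [2.39, 2.39, 3.01, 3.14, 3.14, 3.14].

### API

Orientations are given as a rotation vector (axis times angle).
In Python, from station import robot, cams, status gives the robot as it stands (robot), with the cameras (cams) and the readings (status).
- The arm moves only by the shell command python3 jog.py 'ROWS' [OPENING]. ROWS is rows parted by semicolons, their numbers by spaces, 1 to 5 of them, each of 6 numbers: dx, dy, dz in m, then a rotation vector rx, ry, rz in rad; each row is the pose to reach, as a shift and turn from the pose commanded when the command began, along the tool's axes at that moment; what a row does not reach only later rows make up. A row lasts 1/12 s, in which the tool goes at most 0.0417 m and 0.125 rad, less where a joint would pass 70% of its speed; a pose out of reach is approached as far as the arm can. OPENING is the finger opening in m, set as the command begins (- or left out keeps the last). The fingers move at their own pace and stop on an object; the grip force is fixed at half the most. Time passes only in rows, so rows that do not move let the fingers close. It prints the time, the measured TCP pose, the force, the opening and the grip force at its end.
- status.sense(): the state, without advancing time (a new reading comes with each control period).
- cams.snapshot(name): name is "scene" or "side" or "wrist"; returns a dict with "color" (480x640x3 uint8, red, green, blue), "camera_matrix" (3x3 intrinsics, pixels), "R" (3x3) and "t" (3): a world point X has camera coordinates R X + t; the wrist camera has in their place "hand_eye" (4x4, takes a point from camera to tool coordinates, whose origin is the TCP and whose axes are the flange's). Camera axes: x right, y down, z forward; pixel columns grow to the right and rows downward; lengths in m; the calibration is good to about 2 mm. The wrist camera is an equidistant fisheye: a pixel r from the principal point sees the ray r / f radians off the axis. A picture is of the moment at which its call begins: read the wrist's pose just before it. There is no depth.
- robot.hand_in(): hands the job in; it is judged then, once.
The state is a dict: "clock": time; "joints": joint angles; "joint_vel": joint speeds; "tau": joint torques, N m; "eef_pos": TCP position; "ee_rot": TCP orientation; "contact_force": force on the tool from outside, world axes, zero at the start; "torque": the same for the moment, N m; "grip_width": finger opening in m; "grasp_force": force on a finger pad.
Only numpy, scipy, OpenCV 4.12 (cv2) and the standard library are available. Lean on these libraries where they do the work, as an engineer would, in place of code of your own. Each camera call takes 0.05 s, during which the arm holds its last target. There are 200 camera calls.

## Working session

There is one attempt and no reset: what is moved stays moved. The work goes in short steps, Python scripts to look and compute and a shell command to move; the robot and the scene stay as the last step left them, time stands still between calls to the robot, and variables do not carry over. Pictures are saved under pics/ and viewed, at most 10 in all, crops included, and the job is handed in when it is done.

```bash
ls; mkdir -p pics; python3 - <<'E'
from station import robot, cams, status
import cv2,numpy as np
np.set_printoptions(precision=4,suppress=True)
print(status.sense(),robot.grasp_offset)
for n in ("scene","side"):
    s=cams.snapshot(n); cv2.imwrite(f"pics/{n}0.png",s["color"][...,::-1]); np.savez(f"pics/{n}0.npz",**{k:v for k,v in s.items()})
    print(n,s["camera_matrix"],s["R"],s["t"])
E
```

```text
jog.py
pics
station.py
{'clock': 0.0, 'joints': array([ 0.9006,  0.3135,  1.4984, -0.    ,  1.331 , -0.2234]), 'joint_vel': array([ 0.0007, -0.0018, -0.0002,  0.0011,  0.0012,  0.0005]), 'tau': array([ -0.0001, -40.2209, -25.2279,   0.0694,   0.0352,  -0.0001]), 'eef_pos': array([0.2267, 0.4733, 0.2382]), 'ee_rot': array([-0.6959, -3.063 ,  0.0018]), 'contact_force': array([-0.1343,  0.2325, -0.4958]), 'torque': array([-0.0191,  0.0146,  0.0716]), 'grasp_force': 0.0, 'grip_width': 0.08827509784975636} 0.0187
scene [[527.4174   0.     319.5795]
 [  0.     527.4174 238.6071]
 [  0.       0.       1.    ]] [[ 0.8023 -0.5965 -0.0211]
 [-0.4181 -0.5364 -0.7331]
 [ 0.426   0.597  -0.6798]] [-0.4734  0.2166  0.8833]
side [[473.5268   0.     318.8413]
 [  0.     473.5268 237.5228]
 [  0.       0.       1.    ]] [[ 0.9992 -0.0404 -0.0078]
 [-0.0351 -0.7368 -0.6752]
 [ 0.0215  0.6749 -0.7376]] [-0.5262  0.0126  1.078 ]
```

View pics/scene0.png

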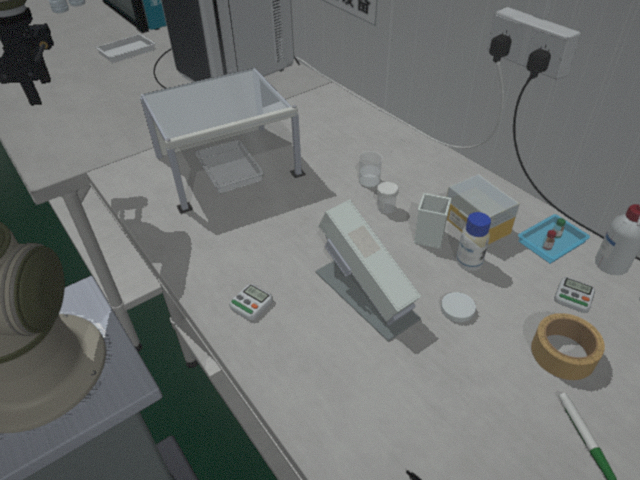

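View pics/side0.png

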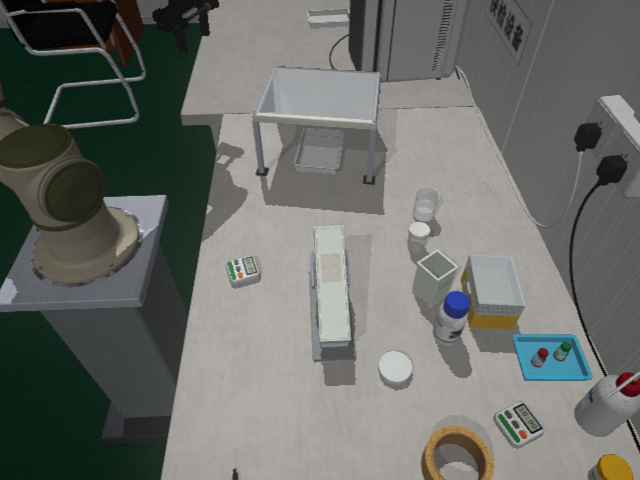

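The scene view shows the jar at about (325–418, 200–320), mouth up towards the hood, and the hood bar from (165,145) to (298,110). In the side view the jar spans (315–350, 228–340), the bar (256,118) to (380,123).

```bash
python3 - <<'E'
import cv2,numpy as np
a=cv2.imread("pics/scene0.png");b=cv2.imread("pics/side0.png")
def c(im,x,y,w,h,k):return cv2.resize(im[y:y+h,x:x+w],None,fx=k,fy=k,interpolation=cv2.INTER_CUBIC)
# jar: scene x310 y190 130x150 k4 ; side x290 y215 70... 
j=np.hstack([c(a,312,192,115,150,4),c(b,298,215,75,150,4)]);cv2.imwrite("pics/jar.png",j);print(j.shape)
h=np.hstack([c(a,135,65,180,150,2.4),c(b,245,60,145,150,2.4)]);cv2.imwrite("pics/hood.png",h);print(h.shape)
E
```

```text
(600, 760, 3)
(360, 780, 3)
```

View pics/jar.png

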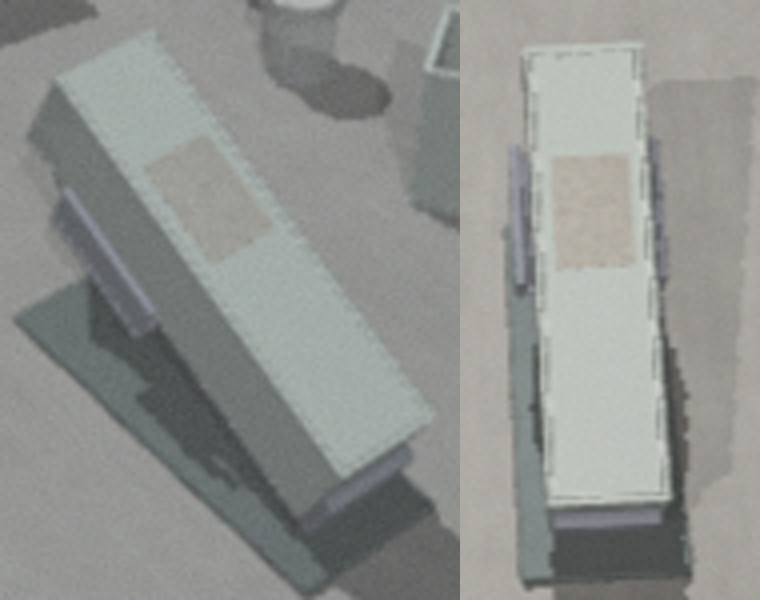

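View pics/hood.png

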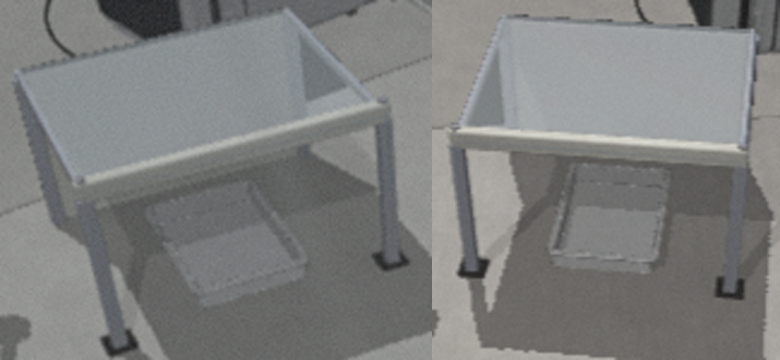

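The jar's top face corners are clear in both crops. In the hood crop, the post feet are at (119,344) and (390,261) in scene, and (473,267) and (731,288) in side. The bar and the tray corners are also clear.

```bash
cat > h.py <<'E'
import numpy as np,cv2
from scipy.spatial.transform import Rotation as Rn
np.set_printoptions(precision=4,suppress=True)
D={n:np.load(f"pics/{n}0.npz") for n in("scene","side")}
def P(n): d=D[n]; return d["camera_matrix"]@np.c_[d["R"],d["t"]]
def tri(p,q):
    X=cv2.triangulatePoints(P("scene"),P("side"),np.array(p,float).reshape(2,1),np.array(q,float).reshape(2,1))[:,0];X=X[:3]/X[3]
    e=[]
    for n,u in(("scene",p),("side",q)):
        y=P(n)@np.r_[X,1]; e.append(np.linalg.norm(y[:2]/y[2]-u))
    return X,np.array(e)
def plane(n,p,z):
    d=D[n]; r=d["R"].T@np.linalg.inv(d["camera_matrix"])@np.r_[p,1]; c=-d["R"].T@d["t"]; return c+r*(z-c[2])/r[2]
E
python3 - <<'E'
from h import *
f=lambda x,y,k,ox,oy:((x+.5)/k-.5+ox,(y+.5)/k-.5+oy)
js=lambda x,y:f(x,y,4,312,192); jd=lambda x,y:f(x-460,y,4,298,215)
hs=lambda x,y:f(x,y,2.4,135,65); hd=lambda x,y:f(x-432,y,2.4,245,60)
J={}
for k,p,q in(("ML",(57,82),(526,50)),("MR",(153,32),(640,45)),("BR",(434,414),(668,499)),("BL",(342,477),(548,503))):
    J[k],e=tri(js(*p),jd(*q)); print(k,J[k],e)
ax=(J["ML"]+J["MR"]-J["BL"]-J["BR"])/2; print("len",np.linalg.norm(ax),"lean",np.degrees(np.arccos(ax[2]/np.linalg.norm(ax))),"az",np.degrees(np.arctan2(ax[1],ax[0])),"w",np.linalg.norm(J["MR"]-J["ML"]),np.linalg.norm(J["BR"]-J["BL"]))
for k,p,q in(("footL",(119,344),(473,267)),("footR",(390,261),(731,288)),("barLbot",(80,207),(455,150)),("barRbot",(388,123),(747,165)),("barLtop",(78,187),(453,131)),("barRtop",(388,106),(748,148)),
 ("trayNL",(203,303),(552,268)),("trayNR",(305,260),(655,271)),("trayFL",(148,212),(572,167)),("trayFR",(248,184),(669,172))):
    X,e=tri(hs(*p),hd(*q)); print(k,X,e, plane("scene",hs(*p),0) if 'foot' in k else '',plane("side",hd(*q),0) if 'foot' in k else '')
E
```

```text
ML [ 0.514  -0.1262  0.1579] [0.1769 0.2042]
MR [ 0.5674 -0.1267  0.1595] [0.0741 0.0875]
BR [ 0.568  -0.3161  0.0726] [0.2433 0.2905]
BL [ 0.5158 -0.3157  0.0707] [0.2139 0.2494]
len 0.2085384410400193 lean 65.31387221720841 az 90.37413570115575 w 0.053446408971459865 0.05223546168741957
footL [ 0.3856  0.2386 -0.0035] [0.4775 0.5082] [0.3839 0.2326 0.    ] [ 0.386   0.2364 -0.    ]
footR [ 0.6656  0.1943 -0.0079] [0.4883 0.5707] [0.659  0.1833 0.    ] [0.6642 0.1874 0.    ]
barLbot [0.3823 0.2388 0.1489] [0.1073 0.1146]  
barRbot [0.6696 0.1898 0.1512] [0.9253 1.097 ]  
barLtop [0.3832 0.234  0.1723] [0.4683 0.5002]  
barRtop [0.6686 0.1873 0.1711] [1.322  1.5689]  
trayNL [0.4726 0.2277 0.0061] [1.0656 1.1709]  
trayNR [0.584  0.2184 0.0093] [2.1448 2.449 ]  
trayFL [0.498  0.3921 0.0172] [0.3376 0.3705]  
trayFR [0.6123 0.3848 0.0102] [0.5701 0.6472]
```

```bash
cat >> h.py <<'E'
HO=np.array([.525,.2115,0]); HA=80.5   # hood origin, azimuth of its inward y
hy=np.array([np.cos(np.radians(HA)),np.sin(np.radians(HA)),0])
def pose(G,lean,az):
    "tool pose with jar-axis point z=45 at G, jar z leaning `lean` from vertical to azimuth az"
    l,a=np.radians([lean,az]); zj=np.array([np.sin(l)*np.cos(a),np.sin(l)*np.sin(a),np.cos(l)])
    y=np.array([np.sin(a),-np.cos(a),0]); z=np.cross(zj,y)
    return np.array(G)+.0157*z,np.c_[zj,y,z]
def go(G,lean,az,back=0):
    from station import robot, cams, status
    s=status.sense(); R=Rn.from_rotvec(s["ee_rot"]).as_matrix(); p,T=pose(G,lean,az); p=p-back*T[:,2]
    d=R.T@(p-s["eef_pos"]); w=Rn.from_matrix(R.T@T).as_rotvec()
    print("t",round(s["clock"],2),"shift",d.round(4),"turn",w.round(3),"rows",round(max(np.linalg.norm(d)/.0417,np.linalg.norm(w)/.125),1))
GJ=np.array([.5415,-.2636,.0658])
E
python3 -c "
from h import *
go(GJ,65.2,90.2,.22)
go([.40,.1,.29],75,90)"
python3 jog.py '-0.032 -0.026 -0.004 -0.015 0.024 0.11; -0.064 -0.052 -0.008 -0.03 0.048 0.22; -0.096 -0.078 -0.012 -0.045 0.07 0.33; -0.128 -0.104 -0.016 -0.06 0.094 0.44; -0.16 -0.13 -0.02 -0.075 0.118 0.55' 0.088; python3 -c "
from h import *
go([.40,.1,.29],75,90)"
```

```text
clock: 0.52
eef_pos: [0.315, 0.2854, 0.2587]
ee_rot: [-1.461, -2.666, -0.151]
contact_force: [0.9, 0.3, -0.1]
grip_width: 0.0882
grasp_force: 0.0
t 0.52 shift [-0.1946 -0.0249 -0.0434] turn [-0.073  0.114  0.563] rows 4.8
```

```bash
python3 jog.py '-0.04 -0.005 -0.008 -0.015 0.023 0.113; -0.08 -0.01 -0.016 -0.03 0.046 0.226; -0.12 -0.015 -0.024 -0.045 0.07 0.34; -0.16 -0.02 -0.032 -0.06 0.092 0.45; -0.195 -0.025 -0.043 -0.073 0.114 0.56'; python3 -c "
from h import *
go(GJ,65.2,90.2,.2)"
```

```text
clock: 0.93
eef_pos: [0.4011, 0.1035, 0.2743]
ee_rot: [-2.08, -2.082, -0.274]
contact_force: [1.2, 0.1, -0.1]
grip_width: 0.088
grasp_force: 0.0
t 0.93 shift [-0.44    0.1403 -0.0755] turn [ 0.     0.171 -0.003] rows 11.2
```

```bash
python3 jog.py '-0.039 0.0125 -0.007 0 0.03 0; -0.078 0.025 -0.014 0 0.06 0; -0.117 0.0375 -0.02 0 0.09 0; -0.156 0.05 -0.026 0 0.12 0; -0.195 0.0625 -0.033 0 0.17 0'; python3 -c "
from h import *
go(GJ,65.2,90.2,.2)"
```

```text
clock: 1.35
eef_pos: [0.4649, -0.0925, 0.2561]
ee_rot: [-1.975, -1.989, -0.435]
contact_force: [1.0, 1.6, -0.2]
grip_width: 0.0881
grasp_force: 0.0
t 1.35 shift [-0.2356  0.0751 -0.0834] turn [-0.     0.     0.004] rows 6.3
```

```bash
python3 jog.py '0 0 0 0 0 0'; python3 -c "
from h import *
go(GJ,65.2,90.2,.2)"
```

```text
clock: 1.43
eef_pos: [0.4657, -0.0969, 0.2536]
ee_rot: [-1.98, -1.98, -0.434]
contact_force: [-0.1, -0.0, -0.4]
grip_width: 0.088
grasp_force: 0.0
t 1.43 shift [-0.23    0.076  -0.0842] turn [-0.001 -0.001 -0.004] rows 6.1
```

```bash
python3 jog.py '-0.035 0.012 -0.015 0 0 0; -0.07 0.024 -0.03 0 0 0; -0.105 0.036 -0.045 0 0 0; -0.14 0.048 -0.06 0 0 0; -0.175 0.06 -0.07 0 0 0'; python3 jog.py '-0.03 0.008 0 0 0 0; -0.055 0.016 0.015 0 0 -0.004; -0.055 0.016 0.05 0 0 -0.004; -0.055 0.016 0.05 0 0 -0.004'; python3 - <<'E'
from h import *
from station import robot, cams, status
go(GJ,65.2,90.2,0)
s=status.sense(); c=cams.snapshot("side"); w=cams.snapshot("wrist")
np.savez("pics/wrist1.npz",ep=s["eef_pos"],er=s["ee_rot"],**w)
cv2.imwrite("pics/g1.png",np.hstack([cv2.resize(c["color"][100:420,200:460],(487,600)),cv2.resize(w["color"][:,120:520],(313,375)).copy() if 0 else cv2.copyMakeBorder(cv2.resize(w["color"],(313,235)),0,365,0,0,cv2.BORDER_CONSTANT)])[...,::-1])
E
```

```text
clock: 1.85
eef_pos: [0.5265, -0.2805, 0.2468]
ee_rot: [-1.976, -1.99, -0.433]
contact_force: [0.1, 1.0, 0.5]
grip_width: 0.088
grasp_force: 0.0
clock: 2.18
eef_pos: [0.5408, -0.305, 0.1716]
ee_rot: [-1.965, -1.984, -0.433]
contact_force: [0.3, 1.6, -1.1]
grip_width: 0.0881
grasp_force: 0.0
t 2.18 shift [-0.0078  0.002   0.129 ] turn [-0.009 -0.007  0.004] rows 3.1
```

View pics/g1.png

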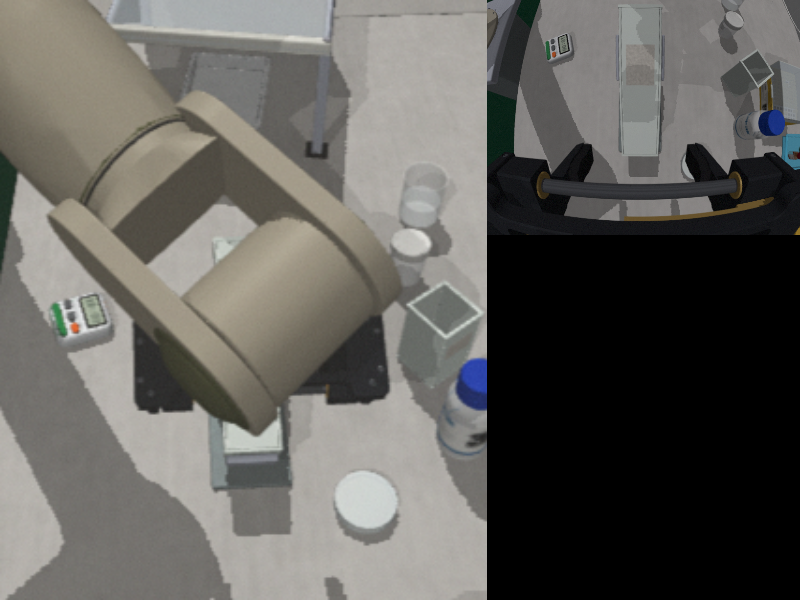

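The side view shows the hand square over the jar, and the wrist view shows the jar (columns 622–660) centred between the open fingers. Lowering now.

```bash
python3 -c "
import numpy as np;print(np.load('pics/wrist1.npz')['hand_eye'].round(3))"
python3 jog.py '-0.004 0.001 0.03 -0.009 -0.007 0.004; -0.008 0.002 0.06 -0.009 -0.007 0.004; -0.008 0.002 0.09 -0.009 -0.007 0.004; -0.008 0.002 0.105 -0.009 -0.007 0.004; -0.008 0.002 0.105 -0.009 -0.007 0.004';  python3 -c "
from h import *
go(GJ,65.2,90.2,0)"
```

```text
[[ 0.    -0.947 -0.321  0.084]
 [ 1.    -0.     0.001 -0.001]
 [-0.001 -0.321  0.947 -0.145]
 [ 0.     0.     0.     1.   ]]
clock: 2.7
eef_pos: [0.5442, -0.2695, 0.0794]
ee_rot: [-1.982, -1.995, -0.436]
contact_force: [-0.5, 0.1, 0.7]
grip_width: 0.0877
grasp_force: 0.0
t 2.7 shift [-0.0001 -0.0029  0.0305] turn [0.006 0.007 0.004] rows 0.7
```

```bash
python3 -c "
from h import *
go(GJ,53.7,90.2,0)"
```

```text
t 2.7 shift [ 0.003  -0.0029  0.0302] turn [0.006 0.208 0.005] rows 1.7
```

```bash
python3 jog.py '0.001 -0.003 0.01 0.006 0.1 0.005; 0.003 -0.003 0.02 0.006 0.208 0.005; 0.003 -0.003 0.03 0.006 0.208 0.005; 0.003 -0.003 0.03 0.006 0.208 0.005';  python3 -c "
from h import *
go(GJ,53.7,90.2,0)"
```

```text
clock: 3.03
eef_pos: [0.5414, -0.2563, 0.0531]
ee_rot: [-1.859, -1.863, -0.606]
contact_force: [-0.2, 0.0, 0.0]
grip_width: 0.0875
grasp_force: 0.0
t 3.03 shift [0.0016 0.0001 0.0012] turn [ 0.002  0.004 -0.001] rows 0.0
```

Close the grip.

```bash
python3 jog.py '0 0 0 0 0 0; 0 0 0 0 0 0; 0 0 0 0 0 0; 0 0 0 0 0 0; 0 0 0 0 0 0' 0.045; python3 jog.py '0 0 0 0 0 0; 0 0 0 0 0 0;0 0 0 0 0 0; 0 0 0 0 0 0; 0 0 0 0 0 0'; python3 -c "
from h import *
go(GJ,53.7,90.2,0)"
```

```text
clock: 3.45
eef_pos: [0.5416, -0.2558, 0.0541]
ee_rot: [-1.857, -1.863, -0.608]
contact_force: [-0.7, 0.1, -0.2]
grip_width: 0.0571
grasp_force: 0.0
clock: 3.87
eef_pos: [0.5416, -0.2558, 0.054]
ee_rot: [-1.857, -1.862, -0.609]
contact_force: [0.6, -0.7, 4.6]
grip_width: 0.0534
grasp_force: 30.0
t 3.87 shift [ 0.0007 -0.0002  0.0015] turn [0.002 0.002 0.   ] rows 0.0
```

```bash
cat >> h.py <<'E'
EG,RG=np.array([.5416,-.2558,.054]),np.array([-1.857,-1.862,-.609])   # grip pose on the rest
_T=Rn.from_rotvec(RG).as_matrix(); G0=EG-.0157*_T[:,2]
_x=_T[:,0]; L0=np.degrees(np.arccos(_x[2])); A0=np.degrees(np.arctan2(_x[1],_x[0])); K=65.2-L0  # jar lean = tool lean + K
UP=np.array([0,-.419,.908])
ZJ=np.array([0,.908,.419])
def jar(G,lean,az=HA): go(G,lean-K,az)
def hood(y,z): return HO+hy*y+[0,0,z]
E
python3 -c "
from h import *
print(G0,L0,A0,K)
jar(G0+UP*.1,65.2,A0)
jar(G0+UP*.14+ZJ*.02,65.2,A0)"
```

```text
[ 0.5416 -0.2651  0.0667] 53.792519396004465 90.19695293664209 11.407480603995538
t 3.87 shift [ 0.0198 -0.     -0.0981] turn [ 0.002 -0.     0.   ] rows 2.4
t 3.87 shift [ 0.0473  0.0001 -0.1333] turn [ 0.002 -0.     0.   ] rows 3.4
```

```bash
python3 jog.py '0.002 0 -0.01 0 0 0; 0.006 0 -0.03 0 0 0; 0.012 0 -0.06 0 0 0; 0.022 0 -0.09 0 0 0; 0.04 0 -0.12 0 0 0'; python3 jog.py '0.007 0 -0.013 0 0 0; 0.007 0 -0.013 0 0 0'; python3 -c "
from h import *
jar([.49,-.05,.25],72)
jar(hood(-.215,.25),72)
jar(hood(-.215,.075),80)"
```

```text
clock: 4.28
eef_pos: [0.5405, -0.2957, 0.1741]
ee_rot: [-1.858, -1.858, -0.607]
contact_force: [0.6, -0.5, -2.3]
grip_width: 0.054
grasp_force: 30.0
clock: 4.45
eef_pos: [0.5418, -0.2979, 0.192]
ee_rot: [-1.861, -1.867, -0.608]
contact_force: [0.3, 0.5, -3.6]
grip_width: 0.0539
grasp_force: 30.0
t 4.45 shift [ 0.2331 -0.0499  0.1138] turn [-0.086 -0.114  0.144] rows 6.3
t 4.45 shift [ 0.2732 -0.0503  0.1428] turn [-0.086 -0.114  0.144] rows 7.5
t 4.45 shift [ 0.1684 -0.0515  0.2842] turn [-0.076 -0.253  0.15 ] rows 8.0
```

```bash
python3 jog.py '0.02 -0.004 0.005 0 0 0; 0.05 -0.01 0.02 -0.02 -0.02 0.03; 0.08 -0.016 0.037 -0.03 -0.04 0.05; 0.11 -0.022 0.055 -0.045 -0.06 0.07; 0.14 -0.027 0.072 -0.055 -0.07 0.09'; python3 -c "
from h import *
jar(hood(-.215,.25),72)"
```

```text
clock: 4.87
eef_pos: [0.5127, -0.1391, 0.2116]
ee_rot: [-2.011, -1.807, -0.574]
contact_force: [0.5, 0.9, -1.8]
grip_width: 0.0535
grasp_force: 30.0
t 4.87 shift [ 0.1341 -0.0372  0.0555] turn [-0.037 -0.048  0.049] rows 3.6
```

```bash
python3 jog.py '0.025 -0.007 0.01 -0.01 -0.01 0.01; 0.055 -0.015 0.023 -0.02 -0.02 0.02; 0.085 -0.024 0.035 -0.03 -0.03 0.04; 0.115 -0.032 0.047 -0.037 -0.048 0.05; 0.13 -0.037 0.055 -0.037 -0.048 0.05'; python3 -c "
from h import *
jar(hood(-.215,.075),80)"
```

```text
clock: 5.28
eef_pos: [0.4902, 0.0045, 0.2357]
ee_rot: [-2.102, -1.784, -0.552]
contact_force: [0.7, -0.2, -2.6]
grip_width: 0.0539
grasp_force: 30.0
t 5.28 shift [-0.0855  0.      0.153 ] turn [-0.    -0.14   0.002] rows 4.2
```

```bash
python3 jog.py '-0.01 0 0.017 0 -0.02 0; -0.025 0 0.045 0 -0.04 0; -0.04 0 0.072 0 -0.07 0; -0.055 0 0.099 0 -0.09 0; -0.07 0 0.126 0 -0.115 0'; python3 jog.py '-0.01 0 0.017 0 -0.015 0; -0.015 0 0.027 0 -0.025 0; -0.015 0 0.027 0 -0.025 0';  python3 - <<'E'
from h import *
jar(hood(-.215,.075),80)
from station import robot, cams, status
a=cams.snapshot("scene");b=cams.snapshot("side")
cv2.imwrite("pics/h2.png",np.hstack([cv2.resize(a["color"][50:330,110:420],(443,400)),cv2.resize(b["color"][50:330,220:460],(343,400))])[...,::-1])
E
```

```text
clock: 5.7
eef_pos: [0.4908, 0.0026, 0.0892]
ee_rot: [-2.176, -1.844, -0.438]
contact_force: [0.2, 0.1, -2.0]
grip_width: 0.0539
grasp_force: 30.0
clock: 5.95
eef_pos: [0.4894, -0.0002, 0.058]
ee_rot: [-2.188, -1.854, -0.41]
contact_force: [-0.4, 0.8, -3.1]
grip_width: 0.0537
grasp_force: 30.0
t 5.95 shift [ 0.0059  0.0001 -0.0002] turn [-0.005 -0.001 -0.   ] rows 0.1
```

View pics/h2.png

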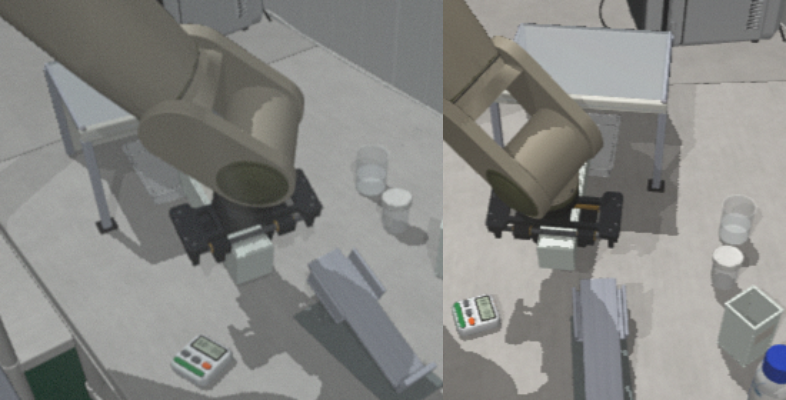

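The jar is held nearly level, mouth facing the hood's open edge and in line with the tray. The hand is clear of the bar, so I slide it in.

```bash
python3 -c "
from h import *
jar(hood(-.105,.075),80)"
```

```text
t 6.05 shift [ 0.1076 -0.0014  0.0426] turn [-0.    -0.001  0.001] rows 2.8
```

```bash
python3 jog.py '0.008 0 0.003 0 0 0; 0.023 0 0.009 0 0 0; 0.038 0 0.015 0 0 0; 0.053 0 0.021 0 0 0; 0.068 -0.001 0.027 0 0 0'; python3 jog.py '0.014 0 0.006 0 0 0; 0.026 0 0.01 0 0 0; 0.034 0 0.013 0 0 0; 0.038 0 0.015 0 0 0; 0.038 0 0.015 0 0 0'; python3 -c "
from h import *
jar(hood(-.105,.075),80)
jar(hood(-.105,.08),90)
jar(hood(-.105,.082),95)
jar(hood(-.103,.092),102)"
```

```text
clock: 6.47
eef_pos: [0.503, 0.0725, 0.0617]
ee_rot: [-2.192, -1.858, -0.418]
contact_force: [0.5, -0.5, -3.1]
grip_width: 0.0538
grasp_force: 30.0
clock: 6.88
eef_pos: [0.5093, 0.1123, 0.0611]
ee_rot: [-2.19, -1.859, -0.417]
contact_force: [-0.4, -0.0, -2.7]
grip_width: 0.0539
grasp_force: 30.0
t 6.88 shift [ 0.0008 -0.0009  0.001 ] turn [ 0.002 -0.     0.003] rows 0.0
t 6.88 shift [-0.0001 -0.0009 -0.0039] turn [ 0.002 -0.175  0.003] rows 1.4
t 6.88 shift [-0.0007 -0.0009 -0.006 ] turn [ 0.002 -0.262  0.002] rows 2.1
t 6.88 shift [ 0.003  -0.0009 -0.0152] turn [ 0.002 -0.384  0.002] rows 3.1
```

```bash
python3 jog.py '0 0 -0.001 0 -0.05 0; 0 -0.001 -0.002 0 -0.1 0; 0 -0.001 -0.003 0 -0.15 0; 0 -0.001 -0.004 0 -0.19 0; 0 -0.001 -0.005 0 -0.22 0'; python3 jog.py '0 0 0 0 -0.01 0; 0 0 0 0 -0.02 0; 0 0 -0.001 0 -0.03 0; 0 0 -0.001 0 -0.04 0; 0 0 -0.001 0 -0.04 0';python3 jog.py '0 0 0 0 0 0; 0 0 0 0 0 0; 0 0 0 0 0 0; 0 0 0 0 0 0; 0 0 0 0 0 0'; python3 -c "
from h import *
jar(hood(-.103,.092),102)
jar(hood(-.101,.097),105)"
```

```text
clock: 7.3
eef_pos: [0.5081, 0.1096, 0.0657]
ee_rot: [-2.32, -1.965, -0.179]
contact_force: [0.1, 0.2, -2.2]
grip_width: 0.054
grasp_force: 30.0
clock: 7.72
eef_pos: [0.508, 0.1098, 0.0664]
ee_rot: [-2.34, -1.983, -0.135]
contact_force: [-0.7, -0.3, -1.6]
grip_width: 0.0532
grasp_force: 30.0
clock: 8.13
eef_pos: [0.508, 0.1098, 0.0664]
ee_rot: [-2.34, -1.982, -0.135]
contact_force: [0.2, -0.1, -3.0]
grip_width: 0.0537
grasp_force: 30.0
t 8.13 shift [ 0.0011  0.     -0.0099] turn [ 0.002 -0.124  0.001] rows 1.0
t 8.13 shift [ 0.0028  0.     -0.0147] turn [ 0.002 -0.177  0.001] rows 1.4
```

```bash
python3 jog.py '0 0 -0.002 0 -0.025 0; 0 0 -0.004 0 -0.05 0; 0.001 0 -0.006 0 -0.075 0; 0.001 0 -0.008 0 -0.1 0; 0.001 0 -0.01 0 -0.124 0'; python3 jog.py '0 0 0 0 0 0; 0 0 0 0 0 0; 0 0 0 0 0 0; 0 0 0 0 0 0; 0 0 0 0 0 0';python3 jog.py '0 0 -0.001 0 -0.01 0; 0 0 -0.003 0 -0.03 0; 0.001 0 -0.004 0 -0.05 0; 0.001 0 -0.004 0 -0.05 0; 0.001 0 -0.004 0 -0.05 0'; python3 jog.py '0 0 0 0 0 0; 0 0 0 0 0 0; 0 0 0 0 0 0; 0 0 0 0 0 0; 0 0 0 0 0 0'; python3 - <<'E'
from h import *
jar(hood(-.101,.097),105)
from station import robot, cams, status
a=cams.snapshot("scene");b=cams.snapshot("side");w=cams.snapshot("wrist")
cv2.imwrite("pics/h3.png",np.hstack([cv2.resize(a["color"][70:230,130:310],(337,300)),cv2.resize(b["color"][60:220,240:400],(300,300)),cv2.resize(w["color"][:,160:460],(160,300))])[...,::-1])
cv2.imwrite("pics/w3.png",w["color"][...,::-1])
E
```

```text
clock: 8.55
eef_pos: [0.508, 0.1097, 0.0765]
ee_rot: [2.39, 2.025, -0.011]
contact_force: [0.1, -0.9, -3.0]
grip_width: 0.054
grasp_force: 30.0
clock: 8.97
eef_pos: [0.508, 0.1096, 0.0764]
ee_rot: [2.391, 2.025, -0.01]
contact_force: [-0.7, -0.8, -1.5]
grip_width: 0.0536
grasp_force: 30.0
clock: 9.38
eef_pos: [0.5081, 0.1112, 0.0805]
ee_rot: [2.364, 2.005, -0.069]
contact_force: [1.0, 0.5, -1.1]
grip_width: 0.0536
grasp_force: 30.0
clock: 9.8
eef_pos: [0.5081, 0.1106, 0.0804]
ee_rot: [2.366, 2.004, -0.069]
contact_force: [-0.4, 0.8, -1.6]
grip_width: 0.0541
grasp_force: 30.0
t 9.8 shift [ 0.0002 -0.     -0.0009] turn [ 0.002 -0.003  0.001] rows 0.0
```

View pics/h3.png

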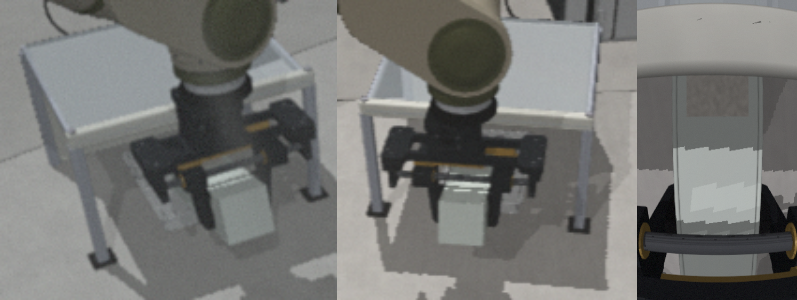

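The jar is tipped under the bar and the hand is clear of it. The tray is mostly hidden, but the wrist load has dropped by about 1 N. I level the jar, back out, then check the tray.

```bash
python3 jog.py '0 0 0.003 0 0.07 0; 0 0 0.007 0 0.14 0; 0 0 0.011 0 0.21 0; 0 0 0.014 0 0.28 0; 0.001 0 0.016 0 0.35 0';  python3 jog.py '0 0 0 0 0 0';python3 -c "
from h import *
jar(hood(-.105,.075),85)
jar(hood(-.235,.075),85)"
```

```text
clock: 10.37
eef_pos: [0.5083, 0.1106, 0.0645]
ee_rot: [-2.24, -1.898, -0.334]
contact_force: [-0.1, 0.2, -2.3]
grip_width: 0.054
grasp_force: 30.0
clock: 10.45
eef_pos: [0.5079, 0.1096, 0.0637]
ee_rot: [-2.242, -1.895, -0.33]
contact_force: [-0.1, 0.2, -1.8]
grip_width: 0.054
grasp_force: 30.0
t 10.45 shift [0.0016 0.0001 0.0044] turn [ 0.001 -0.006 -0.001] rows 0.1
t 10.45 shift [-0.1229  0.0003 -0.033 ] turn [ 0.001 -0.006 -0.001] rows 3.1
```

```bash
python3 jog.py '-0.01 0 -0.003 0 0 0; -0.035 0 -0.009 0 0 0; -0.06 0 -0.016 0 0 0; -0.09 0 -0.025 0 0 0; -0.123 0 -0.033 0 0 0';  python3 jog.py '0 0 0 0 0 0'; python3 - <<'E'
from h import *
jar(hood(-.235,.25),70)
from station import robot, cams, status
a=cams.snapshot("scene");b=cams.snapshot("side")
cv2.imwrite("pics/h4.png",np.hstack([cv2.resize(a["color"][130:210,180:270],(450,400)),cv2.resize(b["color"][110:190,290:350],(300,400))])[...,::-1])
E
```

```text
clock: 10.87
eef_pos: [0.487, -0.0159, 0.0614]
ee_rot: [-2.241, -1.903, -0.327]
contact_force: [1.6, -0.5, -1.3]
grip_width: 0.0536
grasp_force: 30.0
clock: 10.95
eef_pos: [0.4873, -0.0195, 0.0611]
ee_rot: [-2.247, -1.899, -0.327]
contact_force: [-0.5, 0.5, -1.4]
grip_width: 0.0542
grasp_force: 30.0
t 10.95 shift [ 0.0565 -0.0004 -0.1663] turn [ 0.004  0.262 -0.001] rows 4.2
```

View pics/h4.png

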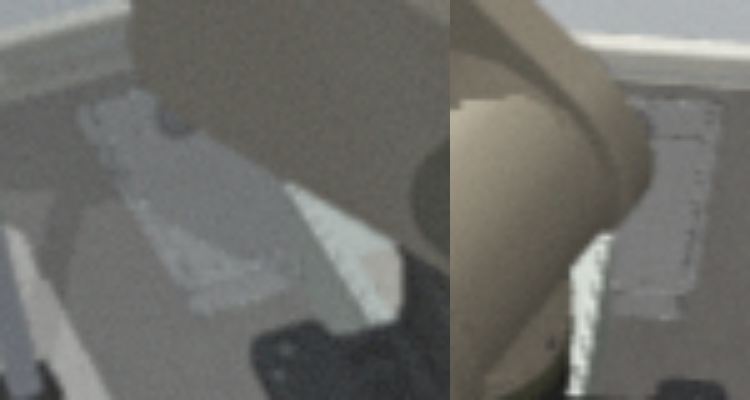

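A dark ball shows at the tray's far end, at (178,118) in the crop. The arm hides the other spot, so I go up and towards the rest, then look again before releasing.

```bash
python3 jog.py '0.01 0 -0.03 0 0.05 0; 0.022 0 -0.065 0 0.1 0; 0.034 0 -0.1 0 0.16 0; 0.046 0 -0.135 0 0.21 0; 0.056 0 -0.166 0.004 0.262 0';  python3 -c "
from h import *
jar(G0+UP*.14+ZJ*.02,65.2,A0)"
```

```text
clock: 11.47
eef_pos: [0.4876, -0.0073, 0.2386]
ee_rot: [-2.074, -1.765, -0.587]
contact_force: [-0.3, 0.0, -1.1]
grip_width: 0.0537
grasp_force: 30.0
t 11.47 shift [-0.2613  0.0995 -0.1034] turn [ 0.091  0.08  -0.137] rows 7.1
```

```bash
python3 jog.py '-0.035 0.013 -0.014 0.012 0.01 -0.018; -0.07 0.027 -0.028 0.024 0.02 -0.036; -0.105 0.04 -0.041 0.036 0.03 -0.054; -0.14 0.053 -0.055 0.048 0.043 -0.073; -0.175 0.067 -0.069 0.06 0.053 -0.091';  python3 -c "
from h import *
jar(G0+UP*.14+ZJ*.02,65.2,A0)"
```

```text
clock: 11.88
eef_pos: [0.5241, -0.2028, 0.2026]
ee_rot: [-1.93, -1.831, -0.598]
contact_force: [0.8, -1.0, -1.3]
grip_width: 0.0539
grasp_force: 30.0
t 11.88 shift [-0.0835  0.0223 -0.0418] turn [ 0.029  0.028 -0.047] rows 2.3
```

```bash
python3 jog.py '-0.03 0.01 -0.015 0.01 0.01 -0.02; -0.06 0.018 -0.03 0.02 0.02 -0.035; -0.083 0.022 -0.042 0.029 0.028 -0.047; -0.083 0.022 -0.042 0.029 0.028 -0.047';  python3 - <<'E'
from h import *
jar(G0+UP*.07,65.2,A0); jar(G0,65.2,A0)
from station import robot, cams, status
a=cams.snapshot("scene");b=cams.snapshot("side")
cv2.imwrite("pics/h5.png",np.hstack([cv2.resize(a["color"][130:210,180:270],(450,400)),cv2.resize(b["color"][110:190,290:350],(300,400))])[...,::-1])
E
```

```text
clock: 12.22
eef_pos: [0.5409, -0.2983, 0.1877]
ee_rot: [-1.86, -1.857, -0.607]
contact_force: [0.1, -0.8, -2.0]
grip_width: 0.0536
grasp_force: 30.0
t 12.22 shift [-0.0308  0.0008  0.0644] turn [ 0.001 -0.001 -0.004] rows 1.7
t 12.22 shift [-0.0448  0.0009  0.133 ] turn [ 0.001 -0.001 -0.004] rows 3.4
```

View pics/h5.png

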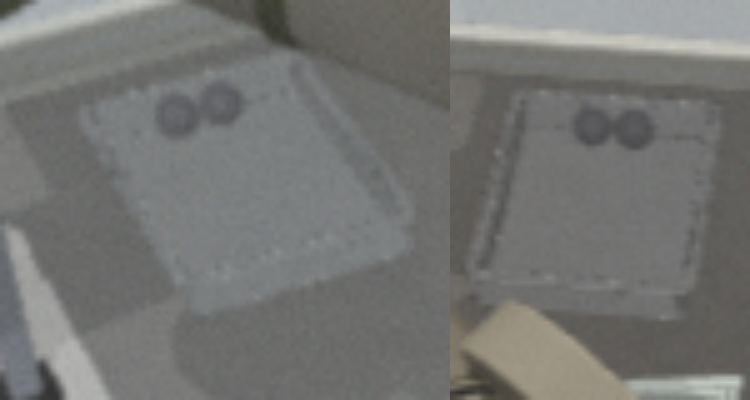

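Both balls lie side by side in the tray, at (178,115) and (220,103) in the scene crop. Now I lower the jar onto the rest.

```bash
python3 jog.py '-0.015 0 0.03 0 0 -0.004; -0.03 0.001 0.064 0 0 -0.004; -0.033 0.001 0.085 0 0 -0.004; -0.038 0.001 0.11 0 0 -0.004; -0.038 0.001 0.11 0 0 -0.004';  python3 -c "
from h import *
jar(G0+ZJ*.002,65.2,A0);jar(G0,65.2,A0)"
```

```text
clock: 12.73
eef_pos: [0.5411, -0.2564, 0.076]
ee_rot: [-1.848, -1.861, -0.608]
contact_force: [-0.9, 0.5, -2.4]
grip_width: 0.0539
grasp_force: 30.0
t 12.73 shift [-0.0106  0.0005  0.0184] turn [-0.004 -0.006  0.002] rows 0.5
t 12.73 shift [-0.0126  0.0005  0.018 ] turn [-0.004 -0.006  0.002] rows 0.5
```

```bash
python3 jog.py '-0.004 0 0.004 -0.004 -0.006 0.002; -0.008 0.0005 0.009 -0.004 -0.006 0.002; -0.01 0.0005 0.013 -0.004 -0.006 0.002; -0.01 0.0005 0.013 -0.004 -0.006 0.002';  python3 -c "
from h import *
jar(G0+ZJ*.002,65.2,A0);jar(G0,65.2,A0)"
```

```text
clock: 13.07
eef_pos: [0.5432, -0.2605, 0.0641]
ee_rot: [-1.861, -1.867, -0.613]
contact_force: [0.8, 8.2, 0.1]
grip_width: 0.0537
grasp_force: 30.0
t 13.07 shift [-0.0001 -0.0017  0.0113] turn [0.008 0.003 0.002] rows 0.3
t 13.07 shift [-0.0021 -0.0017  0.0109] turn [0.008 0.003 0.002] rows 0.3
```

```bash
python3 jog.py '0.003 -0.001 0 0.004 0.002 0; 0.003 -0.0017 0.002 0.008 0.003 0.002; 0.003 -0.0017 0.005 0.008 0.003 0.002; 0.003 -0.0017 0.005 0.008 0.003 0.002';  python3 -c "
from h import *
jar(G0+ZJ*.002,65.2,A0);jar(G0,65.2,A0)"
```

```text
clock: 13.4
eef_pos: [0.5407, -0.2559, 0.06]
ee_rot: [-1.857, -1.862, -0.603]
contact_force: [-0.4, 0.3, -2.6]
grip_width: 0.054
grasp_force: 30.0
t 13.4 shift [-0.0015  0.0008  0.0053] turn [-0.001  0.002 -0.001] rows 0.1
t 13.4 shift [-0.0035  0.0008  0.005 ] turn [-0.001  0.002 -0.001] rows 0.1
```

```bash
python3 jog.py '0 0.001 0.002 0 0.002 0; -0.001 0.001 0.004 0 0.002 0; -0.001 0.001 0.004 0 0.002 0';  python3 -c "
from h import *
jar(G0,65.2,A0)"
```

```text
clock: 13.65
eef_pos: [0.5417, -0.2543, 0.056]
ee_rot: [-1.856, -1.86, -0.605]
contact_force: [-0.8, -0.0, -1.4]
grip_width: 0.0537
grasp_force: 30.0
t 13.65 shift [-0.0023 -0.0001  0.0007] turn [-0.001 -0.001 -0.002] rows 0.1
```

```bash
python3 jog.py '0 0 0.001 0 0 0; 0 0 0.002 0 0 0; 0 0 0.002 0 0 0';  python3 -c "
from h import *
jar(G0,65.2,A0)"
```

```text
clock: 13.9
eef_pos: [0.5419, -0.2535, 0.0551]
ee_rot: [-1.856, -1.861, -0.605]
contact_force: [-0.8, -2.2, -0.5]
grip_width: 0.0533
grasp_force: 30.0
t 13.9 shift [-0.0025 -0.0003 -0.0005] turn [-0.001  0.    -0.001] rows 0.1
```

```bash
python3 jog.py '-0.001 0 0 0 0 0; -0.003 0 0.001 0 0 0; -0.003 0 0.001 0 0 0';  python3 -c "
from h import *
jar(G0,65.2,A0)"
```

```text
clock: 14.15
eef_pos: [0.5424, -0.2552, 0.0542]
ee_rot: [-1.855, -1.862, -0.608]
contact_force: [-1.5, 0.5, 12.5]
grip_width: 0.0539
grasp_force: 30.0
t 14.15 shift [-0.0006 -0.0009 -0.0002] turn [ 0.001 -0.001  0.   ] rows 0.0
```

Seated against both plate and stop, within 1 mm of the original pose. Releasing.

```bash
python3 jog.py '0 0 0 0 0 0; 0 0 0 0 0 0; 0 0 0 0 0 0; 0 0 0 0 0 0; 0 0 0 0 0 0' 0.088; python3 jog.py '0 0 0 0 0 0; 0 0 0 0 0 0; 0 0 0 0 0 0; 0 0 0 0 0 0; 0 0 0 0 0 0'
```

```text
clock: 14.57
eef_pos: [0.5418, -0.255, 0.0521]
ee_rot: [-1.856, -1.86, -0.605]
contact_force: [-0.2, -0.4, 0.1]
grip_width: 0.0851
grasp_force: 0.0
clock: 14.98
eef_pos: [0.5418, -0.2551, 0.0523]
ee_rot: [-1.856, -1.861, -0.605]
contact_force: [0.2, -0.0, -0.8]
grip_width: 0.0881
grasp_force: 0.0
```

```bash
python3 jog.py '0 0 -0.015 0 0 0; 0 0 -0.04 0 0 0; 0 0 -0.08 0 0 0; 0 0 -0.12 0 0 0; 0 0 -0.16 0 0 0';python3 jog.py '0 0 -0.04 0 0 0; 0 0 -0.08 0 0 0; 0 0 -0.12 0 0 0; -0.02 0 -0.16 0 0 0'; python3 - <<'E'
from h import *
from station import robot, cams, status
a=cams.snapshot("scene")["color"][...,::-1];b=cams.snapshot("side")["color"][...,::-1]
a0=cv2.imread("pics/scene0.png");b0=cv2.imread("pics/side0.png")
f=lambda im,x,y,w,h,W:cv2.resize(im[y:y+h,x:x+w],(W,300))
cv2.imwrite("pics/end.png",np.vstack([np.hstack([f(a0,312,192,125,150,250),f(b0,290,215,90,150,180)]),np.hstack([f(a,312,192,125,150,250),f(b,290,215,90,150,180)])]))
E
```

```text
clock: 15.4
eef_pos: [0.542, -0.3503, 0.1832]
ee_rot: [-1.856, -1.861, -0.605]
contact_force: [0.4, -0.7, 0.0]
grip_width: 0.088
grasp_force: 0.0
clock: 15.73
eef_pos: [0.5323, -0.435, 0.2871]
ee_rot: [-1.859, -1.863, -0.609]
contact_force: [44.4, -28.9, 28.1]
grip_width: 0.0882
grasp_force: 0.0
```

View pics/end.png

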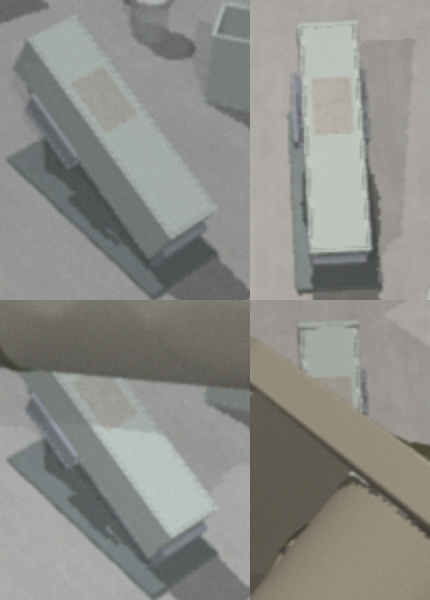

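The jar lies as before in both views. But the last move reports 44 N; check.

```bash
python3 jog.py '0 0 0 0 0 0; 0 0 0 0 0 0'; python3 -c "
from station import robot, cams, status;s=status.sense();print(s['joints'],s['joint_vel'],s['contact_force'])"
```

```text
clock: 16.0
eef_pos: [0.533, -0.4362, 0.2861]
ee_rot: [-1.864, -1.868, -0.609]
contact_force: [-0.2, -0.0, 0.1]
grip_width: 0.0877
grasp_force: 0.0
[-0.97806662  1.08375142  0.1864901   0.48294828  2.34716223 -0.72150196] [ 0.01320738 -0.01281416 -0.00142184 -0.0016753   0.00539063  0.00129489] [-0.1744365  -0.02149423  0.12963746]
```

That was joint 3 reaching its range end, not an object; force is now zero. I back off from the limit and hand in.

```bash
python3 jog.py '0 0 0.02 0 0 0; 0 0 0.05 0 0 0; 0 0 0.05 0 0 0; 0 0 0.05 0 0 0'; python3 -c "
from station import robot, cams, status;s=status.sense();print(s['joints'],s['contact_force']);print(robot.hand_in())"
```

```text
clock: 16.33
eef_pos: [0.5332, -0.4061, 0.2459]
ee_rot: [-1.861, -1.866, -0.609]
contact_force: [0.2, 0.4, 1.5]
grip_width: 0.0885
grasp_force: 0.0
[-0.95542707  0.95584791  0.53706188  0.41758068  2.14013442 -0.81906813] [0.24400309 0.35589985 1.48497355]
the job is handed in; nothing more can be done
None
```

Both balls are in the tray and the jar is back on its rest as it lay, handed in at 16.3 s with no sign of the hood being knocked; but on the final retreat joint 3 hit its range end (0.1865 rad against the stated 0.19, with a brief reading of about 60 N), which may count as a range violation.

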